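# Pack up the painting table

## Task

Pack up the painting things: stand one paint pot upright in each of the two bays of the metal pot tray, lay both brushes flat and lengthwise next to each other in the white brush tray, and set the paint roller all the way down into the cutout of its shape in the dark insert. Let go of everything at the end.

Things in the scene. Friction and masses are not known exactly. Their poses are not given: they have to be found in the camera images.
- pot_a_center (a point): Paint pot: round capped jar, white body and grey lid, 44 mm diameter, 55 mm tall, standing upright, about 70 g. One of two alike, interchangeable. Origin at its centre, 27.5 mm above its base; z is its axis.
- pot_b_center (a point): Paint pot: round capped jar, white body and grey lid, 44 mm diameter, 55 mm tall, standing upright, about 70 g. One of two alike, interchangeable. Origin at its centre, 27.5 mm above its base; z is its axis.
- brush_a_center (a point): Flat paint brush lying flat, 140 mm long, 35 g: dark wooden handle 15 mm wide, 14 thick (x -70 to +25 mm), metal ferrule 22 mm wide, bristle head 26 mm wide, 10 thick, to x = +70 mm. One of two alike, interchangeable. Origin on the handle at half the length, 7 mm above the underside, near the balance point; x towards the bristles, z up.
- brush_b_center (a point): Flat paint brush lying flat, 140 mm long, 35 g: dark wooden handle 15 mm wide, 14 thick (x -70 to +25 mm), metal ferrule 22 mm wide, bristle head 26 mm wide, 10 thick, to x = +70 mm. One of two alike, interchangeable. Origin on the handle at half the length, 7 mm above the underside, near the balance point; x towards the bristles, z up.
- roller_center (a point): T-shaped paint roller lying flat, 128 mm long, 110 g: black handle 20 mm wide, 22 thick (x -64 to +20 mm); roller 28 mm diameter, 60 wide, lying across at x = +50. Handle and roller rest on the same plane. Origin on the handle at half the length, 11 mm above the underside, near the balance point; x from handle to roller, z up.
- pot_tray: Shallow bare-metal tray, fixed to the table, 150 (x) x 80 mm outside, 11 mm high, walls 4 mm, floor 3 mm thick. A 4 mm wall across its middle, as high as the rim, makes two bays 69 (x) by 72 mm, centred 36.5 mm either side of the middle along x. Origin: centre of its underside; z up.
- brush_tray: Shallow undivided white tray, fixed to the table, 176 (x) x 128 mm outside, 168 x 120 mm inside, 11 mm high, floor 3 mm thick. The brushes fit lengthwise along x, either way round, each about 28 mm to one side of the middle (y). Origin: centre of its underside; z up.
- insert: Dark block, fixed, 176 (x) x 108 x 18 mm, with a T cutout 12 mm deep, 8 mm wider all round than the roller tool: channel 36 mm wide, x -72 to +28 mm; roller bay x +28 to +72, 76 wide; finger slot across the middle, 36 (x) x 100 (y), as deep. Cutout floor (grey) 6 mm above the underside. The tool fits with its x along the insert's x, origin over origin. Origin: centre of underside, z up.
Mind the look-alikes: they are no part of the job. What is shaped like the part that bears pot_b_center but purple or red is not meant.

How it is judged (in metres and radians):
At the end, for the whole second after the job is handed in: One pot upright on the floor of each bay; both brushes flat on the brush tray floor, lengthwise within 0.3 rad; the roller on the cutout floor, centred within 13 mm and aligned within 0.25 rad (heights within 4 mm); all released and at rest (((x of pot_a_center in the frame of pot_tray between 0.0205 and 0.0525 m and y of pot_a_center in the frame of pot_tray between -0.018 and 0.018 m and z of pot_a_center in the frame of pot_tray between 0.0265 and 0.0345 m and angle between each of pot_a_center, pot_b_center's own z axis and vertical below 0.1 rad and x of pot_b_center in the frame of pot_tray between -0.0525 and -0.0205 m and y of pot_b_center in the frame of pot_tray between -0.018 and 0.018 m and z of pot_b_center in the frame of pot_tray between 0.0265 and 0.0345 m) or (x of pot_a_center in the frame of pot_tray between -0.0525 and -0.0205 m and y of pot_a_center in the frame of pot_tray between -0.018 and 0.018 m and z of pot_a_center in the frame of pot_tray between 0.0265 and 0.0345 m and angle between each of pot_a_center, pot_b_center's own z axis and vertical below 0.1 rad and x of pot_b_center in the frame of pot_tray between 0.0205 and 0.0525 m and y of pot_b_center in the frame of pot_tray between -0.018 and 0.018 m and z of pot_b_center in the frame of pot_tray between 0.0265 and 0.0345 m)) and x of brush_a_center in the frame of brush_tray between -0.018 and 0.018 m and y of brush_a_center in the frame of brush_tray between -0.056 and 0.056 m and z of brush_a_center in the frame of brush_tray between 0.006 and 0.014 m and angle between the x axis of each of brush_a_center, brush_b_center and the x axis of brush_tray, either way round below 0.3 rad and angle between each of brush_a_center, brush_b_center's own z axis and vertical below 0.15 rad and x of brush_b_center in the frame of brush_tray between -0.018 and 0.018 m and y of brush_b_center in the frame of brush_tray between -0.056 and 0.056 m and z of brush_b_center in the frame of brush_tray between 0.006 and 0.014 m and x of roller_center in the frame of insert between -0.013 and 0.013 m and y of roller_center in the frame of insert between -0.013 and 0.013 m and z of roller_center in the frame of insert between 0.013 and 0.021 m and angle between the x axis of roller_center and the x axis of insert, either way round below 0.25 rad and angle between roller_center's own z axis and vertical below 0.1 rad and linear speed of each of pot_a, pot_b, brush_a, brush_b, roller below 0.02 m/s and contact force between each of pot_a, pot_b, brush_a, brush_b, roller and the fingers below 0.05 N); the robot touches nothing.
It also fails if it takes over 125 s, if anything falls off the work surface, if the arm or the gripper's body presses on something with over 40 N, if the wrist force passes 120 N, or if a joint passes its speed limit or range.

## Robot

A 6-joint arm with a two-finger parallel gripper is mounted at the origin on the work surface. World frame = base frame: x ahead of the robot, y to its left, z up, the work surface at z = 0. Lengths are in mm, angles in rad, forces in N, time in s.
With the tool pointing down it reaches from about 350 to 975 mm from the base axis. Payload 7.1 kg.
Tool frame: the origin (TCP) lies at the very end of the fingers, on their centre line; the grasp point (between the pads) lies 19 mm behind it (ctrl.tcp_to_grasp is the distance from the TCP to the grasp point, in mm); z points along the fingers, x is the direction in which the jaws open and shut, and the axes are right-handed (so a half turn about z gives the same grasp; the last joint's range is limited). The gripper opens to 88 mm and grips with 3 to 60 N. Pads are 20 mm wide; open, the fingers measure 115 mm over their backs; the gripper's body (75 mm by 178 mm) begins 61 mm behind the grasp point.
Start: joints at [1.246, 0.423, 1.63, -0, 1.089, -0.019], TCP at [188.128, 595.997, 222.675] pointing down, gripper open.
Joint ranges: [-3, 3], [-0.9, 2.11], [0.09, 2.58], [-1.31, 4.45], [0.11, 2.69], [-2.54, 2.54]. Speed limits (rad/s): [2.39, 2.39, 3.01, 3.14, 3.14, 3.14].

## Interface

Orientations are given as a rotation vector (axis times angle).
In Python, from workcell import get_obs, viewer, ctrl, masks_of gives the robot as it stands. The module is installed in compiled form; this text tells all that it offers.
- The arm moves only by the shell command python3 -m inch 'ROWS'. ROWS is JSON, a list of rows, each an object of numbers: "tx", "ty", "tz": the shift along the tool's x, y, z in cm; "ax", "ay", "az": the turn, a rotation vector about the tool's x, y, z in degrees; "jaw": the opening, from 0 (shut) to 1 (fully open). In form: [{"tx": .., "ty": .., "tz": .., "ax": .., "ay": .., "az": .., "jaw": ..}, ...]. A call has 1 to 12 rows; each row shifts and turns the commanded pose from where the row before left it, along the tool's axes as they then stand; what a row does not reach is not made up. A row lasts 1/8 s, in which the tool goes at most 62.5 mm and 10.7 degrees, less where a joint would pass 70% of its speed; a pose out of reach is approached as far as the arm can. A call is refused whole if a number of a shift passes 6.25 or a number of a turn 10.7, either way. A call with a gripper value outside its range is refused whole. The fingers move at their own pace and stop on an object; the grip force is fixed at half the most. Time passes only in rows, so rows that do not move let the fingers close. It gives the time, the measured TCP pose, the force and the opening at its end, in the units of the state.
- get_obs(): the state, without advancing time (a new reading comes with each control period).
- viewer.get_image(name): name is "scene" or "top" or "wrist"; returns (picture, depth): 384x512x3 uint8, red, green, blue; 384x512 float32, mm along the optical axis (not along the pixel's ray), 0 where there is no reading.
- viewer.get_calibration(name): a dict with "fx", "fy", "cx", "cy" (pixels), "rvec" (rotation vector, rad) and "tvec" (3), from world to camera coordinates, as OpenCV has them. Camera axes: x right, y down, z forward; pixel columns grow to the right and rows downward; lengths in mm; the calibration is good to about 2 mm. A picture is of the moment at which its call begins: read the wrist's pose just before it. get_calibration takes no time and is no camera call; for the wrist camera it gives the pose at the moment of the call.
- ctrl.close_job(): hands the job in, once; it reports no verdict.
Trained networks look in the newest picture that a camera, given by its name, has taken for a name from the list of things; names that differ only in an ending like _2 or _b are one class to them, and where a whole thing is asked for, a point or a joint stands for the part that bears it (a point fixed in the world has none). Each returns a list of dicts, best first, with "score" (0 to 1); they miss things now and then, are a little off and sometimes report something else, mostly with a low value. They report only what shows in the picture. A call takes as long as a camera call. They do not tell look-alikes from the thing itself.
- masks_of(camera, thing): "pixels" (384x512 bool, what is visible of it) and "location" ([column, row] in pixels, amid what is visible of it).
The state is a dict: "t": time; "qpos": joint angles; "qvel": joint speeds; "joint_torque": joint torques, N m; "ee_pos": TCP position; "orientation": TCP orientation; "ft_force": force on the tool from outside, world axes, zero at the start; "moment": the same for the moment, N m; "width": finger opening in mm.
Only numpy, scipy, OpenCV 4.12 (cv2) and the standard library are available. Lean on these libraries where they do the work, as an engineer would, in place of code of your own. Each camera call takes 0.05 s, during which the arm holds its last target. There are 200 camera calls.

## Working session

There is one attempt and no reset: what is moved stays moved. The work goes in short steps, Python scripts to look and compute and a shell command to move; the robot and the scene stay as the last step left them, time stands still between calls to the robot, and variables do not carry over. Pictures are saved under pics/ and viewed, about 12 in all and at most 16, crops included, and the job is handed in when it is done.

```bash
mkdir -p pics; cat > h.py <<'E'
import numpy as np, cv2
from workcell import get_obs, viewer, ctrl, masks_of
def pts(cam, depth, mask):
    c=viewer.get_calibration(cam); R=cv2.Rodrigues(np.array(c["rvec"],float))[0]; t=np.array(c["tvec"],float).ravel()
    v,u=np.nonzero(mask&(depth>0)); z=depth[v,u]
    P=np.stack([(u-c["cx"])/c["fx"]*z,(v-c["cy"])/c["fy"]*z,z],1)
    return (P-t)@R
def snap(cam,name=None):
    im,d=viewer.get_image(cam)
    if name: cv2.imwrite(f"pics/{name}.png",im[:,:,::-1])
    return im,d
def describe(P):
    top=np.percentile(P[:,2],95); 
    (cx,cy),(w,h),a=cv2.minAreaRect(P[:,:2].astype(np.float32))
    if w<h: w,h,a=h,w,a+90
    return f"rectc=({cx:.0f},{cy:.0f}) size={w:.0f}x{h:.0f} ang={((a+90)%180)-90:.1f} med=({np.median(P[:,0]):.0f},{np.median(P[:,1]):.0f}) z5-95={np.percentile(P[:,2],5):.0f}..{top:.0f} n={len(P)}"
E
python3 - <<'E'
from h import *
o=get_obs(); print(o["t"],o["ee_pos"],o["orientation"],o["width"])
for cam in ("top","scene"):
    im,d=snap(cam,cam+"0")
    for th in ("pot_a_center","brush_a_center","roller_center","pot_tray","brush_tray","insert"):
        for m in masks_of(cam,th):
            P=pts(cam,d,m["pixels"])
            if len(P)>20: print(cam,th,round(m["score"],2),[int(x) for x in m["location"]],describe(P),im[m["pixels"]].mean(0).astype(int))
E
```

```text
0.0 [187.96339964 595.48709709 221.92205057] [ 2.53313216e+00  1.85669154e+00 -1.93852933e-03] 87.77746148551303
top pot_a_center 0.64 [329, 245] rectc=(432,-192) size=41x40 ang=45.5 med=(430,-189) z5-95=16..59 n=234 [85 83 78]
top brush_a_center 0.65 [193, 174] rectc=(632,190) size=136x23 ang=-22.3 med=(640,185) z5-95=7..18 n=239 [91 68 51]
top roller_center 0.95 [254, 236] rectc=(433,6) size=127x59 ang=0.2 med=(462,13) z5-95=13..29 n=487 [41 38 34]
top pot_tray 0.94 [113, 218] rectc=(502,405) size=149x80 ang=-12.7 med=(501,407) z5-95=-1..12 n=1448 [121 117 113]
top brush_tray 0.75 [261, 169] rectc=(672,-6) size=183x129 ang=0.5 med=(669,-5) z5-95=-1..11 n=2547 [149 147 136]
top insert 0.78 [387, 224] rectc=(494,-372) size=177x110 ang=-4.2 med=(492,-373) z5-95=2..21 n=2474 [51 49 46]
scene pot_a_center 0.88 [227, 122] rectc=(432,-199) size=62x47 ang=35.5 med=(445,-186) z5-95=1..57 n=360 [88 77 66]
scene brush_a_center 0.69 [308, 253] rectc=(637,188) size=137x30 ang=-21.6 med=(655,184) z5-95=3..15 n=504 [107  79  58]
scene roller_center 0.52 [166, 119] rectc=(490,-381) size=192x132 ang=-4.7 med=(500,-373) z5-95=3..20 n=1937 [59 49 41]
scene pot_tray 0.8 [425, 256] rectc=(506,405) size=153x80 ang=-12.8 med=(510,406) z5-95=1..11 n=2233 [138 130 122]
scene brush_tray 0.78 [235, 227] rectc=(671,-9) size=184x138 ang=-1.2 med=(678,-5) z5-95=1..11 n=3626 [185 181 160]
scene insert 0.61 [166, 122] rectc=(490,-379) size=193x129 ang=-3.8 med=(500,-373) z5-95=3..20 n=1905 [58 49 41]
```

View pics/top0.png

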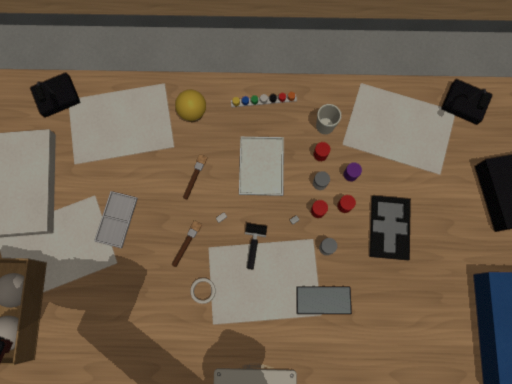

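The top view shows the grey-lidded pots at about (321,180) and (329,246), with purple and red decoys around them. The brushes are at (194,177) and (186,244), the roller at (257,245), and the trays and insert are where the networks reported them. Next I'll segment each item by height above the table.

```bash
python3 - <<'E'
from h import *
im,d=snap("top")
allp=np.zeros((384,512,3)); m=d>0
v,u=np.nonzero(m); allp[v,u]=pts("top",d,m)
H=allp[:,:,2]
def blob(px,th,name):
    n,l=cv2.connectedComponents((H>th).astype(np.uint8)); 
    k=l[px[1]-4:px[1]+5,px[0]-4:px[0]+5]; k=k[k>0]
    if len(k)==0: print(name,"none");return
    b=l==np.bincount(k).argmax(); P=allp[b]; print(name,describe(P))
    q=P[:,:2]; c=q.mean(0); w,V=np.linalg.eigh(np.cov((q-c).T)); a=V[:,1]
    s=(q-c)@a; hh=q-c-np.outer(s,a); lo,hi=np.percentile(s,[0,100])
    print("   axis",a.round(3),"mean",c.round(),"ext",lo.round(),hi.round(),"spread lo/hi",(np.abs(hh@V[:,0])[s<lo+40]).mean().round(1),(np.abs(hh@V[:,0])[s>hi-40]).mean().round(1))
for p in [(321,180),(329,246)]: blob(p,35,"pot")
for p in [(194,177),(186,244)]: blob(p,5,"brush")
blob((255,245),7,"roller")
blob((387,215),14,"insert")
big=cv2.resize(im[110:330,80:430,::-1],None,fx=2.28,fy=2.28,interpolation=cv2.INTER_CUBIC); cv2.imwrite("pics/topz.png",cv2.convertScaleAbs(big,alpha=1.5))
E
```

```text
pot rectc=(621,-176) size=43x42 ang=-4.9 med=(619,-176) z5-95=45..59 n=210
   axis [-0.9    0.437] mean [ 619. -176.] ext -25.0 20.0 spread lo/hi 9.8 9.5
pot rectc=(432,-192) size=42x41 ang=-87.4 med=(433,-191) z5-95=49..59 n=213
   axis [-0.823  0.568] mean [ 432. -192.] ext -23.0 21.0 spread lo/hi 9.5 9.4
brush rectc=(632,189) size=140x29 ang=-18.4 med=(641,185) z5-95=7..17 n=302
   axis [-0.944  0.331] mean [637. 186.] ext -64.0 76.0 spread lo/hi 6.4 3.8
brush rectc=(436,201) size=143x25 ang=-26.0 med=(444,198) z5-95=8..17 n=330
   axis [-0.894  0.447] mean [441. 199.] ext -66.0 77.0 spread lo/hi 6.3 3.9
roller rectc=(432,13) size=129x60 ang=-8.2 med=(462,13) z5-95=15..29 n=486
   axis [-0.992  0.13 ] mean [446.  11.] ext -50.0 78.0 spread lo/hi 14.7 5.1
insert rectc=(494,-372) size=177x111 ang=-4.1 med=(465,-371) z5-95=15..22 n=1201
   axis [-0.998  0.067] mean [ 484. -371.] ext -99.0 79.0 spread lo/hi 32.9 31.6
```

View pics/topz.png

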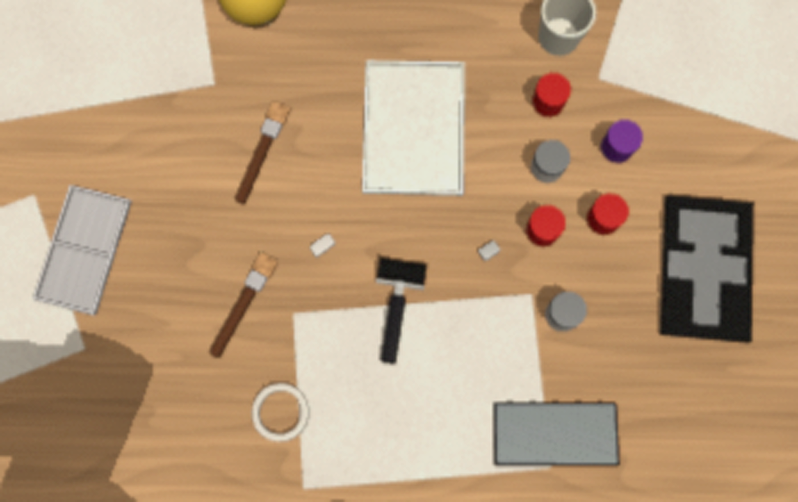

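```bash
cat >> h.py <<'E'
from scipy.spatial.transform import Rotation as Ro
def to(x,y,z,th):
    o=get_obs(); R=Ro.from_rotvec(o["orientation"]).as_matrix(); c=np.degrees(np.arctan2(R[1,0],R[0,0])); tilt=np.degrees(np.arccos(-R[2,2]))
    d=(np.array([x,y,z])-o["ee_pos"])/10; t=np.radians(th)
    az=((c-th+90)%180)-90
    if abs((c-th)-az)>1: t+=np.pi
    tx=d[0]*np.cos(t)+d[1]*np.sin(t); ty=d[0]*np.sin(t)-d[1]*np.cos(t)
    print(f"t={o['t']:.1f} pos {np.round(o['ee_pos'],1)} th {c:.1f} tilt {tilt:.1f} F {np.round(o['ft_force'],1)} w {o['width']:.1f} | az {az:.1f} then tx {tx:.2f} ty {ty:.2f} tz {-d[2]:.2f}; /5.5 rows {np.linalg.norm(d)/5.5:.1f}")
E
python3 -c "
from h import *; to(632,189,150,70)"
```

```text
t=0.8 pos [188.1 596.  222.7] th 72.5 tilt 0.0 F [ 0.6  0.3 -0.8] w 88.2 | az 2.5 then tx -23.06 ty 55.63 tz 7.27; /5.5 rows 11.0
```

```bash
python3 -m inch '[{"az":2.5},{"tx":-2.1,"ty":5.06,"tz":0.66},{"tx":-2.1,"ty":5.06,"tz":0.66},{"tx":-2.1,"ty":5.06,"tz":0.66},{"tx":-2.1,"ty":5.06,"tz":0.66},{"tx":-2.1,"ty":5.06,"tz":0.66},{"tx":-2.1,"ty":5.06,"tz":0.66},{"tx":-2.1,"ty":5.06,"tz":0.66},{"tx":-2.1,"ty":5.06,"tz":0.66},{"tx":-2.1,"ty":5.06,"tz":0.66},{"tx":-2.1,"ty":5.06,"tz":0.66},{"tx":-2.06,"ty":5.03,"tz":0.66,"jaw":0.5}]'
python3 -m inch '[{},{}]'
python3 - <<'E'
from h import *
to(632,189,150,70)
im,d=snap("wrist","w1")
for m in masks_of("wrist","brush_a_center"):
    P=pts("wrist",d,m["pixels"]); print(m["score"],m["location"],describe(P))
P=pts("wrist",d,d>0); print(np.percentile(P[:,2],[2,50,98]))
E
```

```text
t=0.8 pos [188.1 596.  222.7] th 72.5 tilt 0.0 F [ 0.6  0.3 -0.8] w 88.2 | az 2.5 then tx -23.06 ty 55.63 tz 7.27; /5.5 rows 11.0
[-752.03195006    1.50013693  339.15627265]$[0]: bad value
$[0]: bad value
```

View pics/w1.png

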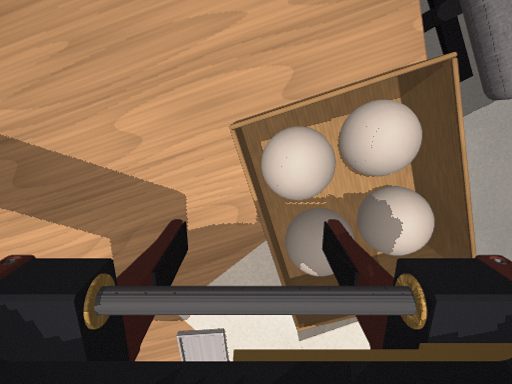

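The calls were refused because every row needs all seven keys, so the arm is still at its start pose. The wrist picture just shows the box of balls there.

```bash
python3 -m inch '[{"tx":0,"ty":0,"tz":0,"ax":0,"ay":0,"az":2.5,"jaw":0.5},{"tx":-2.1,"ty":5.06,"tz":0.66,"ax":0,"ay":0,"az":0,"jaw":0.5},{"tx":-2.1,"ty":5.06,"tz":0.66,"ax":0,"ay":0,"az":0,"jaw":0.5},{"tx":-2.1,"ty":5.06,"tz":0.66,"ax":0,"ay":0,"az":0,"jaw":0.5},{"tx":-2.1,"ty":5.06,"tz":0.66,"ax":0,"ay":0,"az":0,"jaw":0.5},{"tx":-2.1,"ty":5.06,"tz":0.66,"ax":0,"ay":0,"az":0,"jaw":0.5},{"tx":-2.1,"ty":5.06,"tz":0.66,"ax":0,"ay":0,"az":0,"jaw":0.5},{"tx":-2.1,"ty":5.06,"tz":0.66,"ax":0,"ay":0,"az":0,"jaw":0.5},{"tx":-2.1,"ty":5.06,"tz":0.66,"ax":0,"ay":0,"az":0,"jaw":0.5},{"tx":-2.1,"ty":5.06,"tz":0.66,"ax":0,"ay":0,"az":0,"jaw":0.5},{"tx":-2.1,"ty":5.06,"tz":0.66,"ax":0,"ay":0,"az":0,"jaw":0.5},{"tx":-2.06,"ty":5.03,"tz":0.66,"ax":0,"ay":0,"az":0,"jaw":0.5}]'
python3 - <<'E'
from h import *
to(632,189,150,70)
im,d=snap("wrist","w2")
for m in masks_of("wrist","brush_a_center"):
    P=pts("wrist",d,m["pixels"]); print(m["score"],m["location"],describe(P))
E
```

```text
t: 2.35
ee_pos: [633.2, 187.5, 150.0]
orientation: [2.574, 1.801, 0.001]
ft_force: [0.3, 0.6, -0.0]
width: 43.7
t=2.4 pos [633.2 187.5 150. ] th 70.0 tilt 0.0 F [ 0.3  0.6 -0. ] w 43.7 | az -0.0 then tx 0.10 ty -0.17 tz -0.00; /5.5 rows 0.0
0.87 [255.1, 184.2] rectc=(634,185) size=139x25 ang=-19.9 med=(640,184) z5-95=8..14 n=1843
```

```bash
python3 -m inch '[{"tx":-0.17,"ty":0.13,"tz":3.65,"ax":0,"ay":0,"az":0,"jaw":0.5},{"tx":0,"ty":0,"tz":3.65,"ax":0,"ay":0,"az":0,"jaw":0.5},{"tx":0,"ty":0,"tz":3.65,"ax":0,"ay":0,"az":0,"jaw":0.5},{"tx":0,"ty":0,"tz":3.65,"ax":0,"ay":0,"az":0,"jaw":0.5},{"tx":0,"ty":0,"tz":0,"ax":0,"ay":0,"az":0,"jaw":0.5},{"tx":0,"ty":0,"tz":0,"ax":0,"ay":0,"az":0,"jaw":0},{"tx":0,"ty":0,"tz":0,"ax":0,"ay":0,"az":0,"jaw":0},{"tx":0,"ty":0,"tz":0,"ax":0,"ay":0,"az":0,"jaw":0},{"tx":0,"ty":0,"tz":0,"ax":0,"ay":0,"az":0,"jaw":0}]'
python3 -m inch '[{"tx":0,"ty":0,"tz":-3,"ax":0,"ay":0,"az":0,"jaw":0},{"tx":0,"ty":0,"tz":-3,"ax":0,"ay":0,"az":0,"jaw":0},{"tx":0,"ty":0,"tz":0,"ax":0,"ay":0,"az":-10,"jaw":0},{"tx":0,"ty":0,"tz":0,"ax":0,"ay":0,"az":-10,"jaw":0},{"tx":0,"ty":0,"tz":0,"ax":0,"ay":0,"az":0,"jaw":0}]'
python3 - <<'E'
from h import *
to(672,22,65,90)
im,d=snap("wrist","w3")
for m in masks_of("wrist","brush_a_center"):
    P=pts("wrist",d,m["pixels"]); print(m["score"],m["location"],describe(P))
E
```

```text
t: 3.58
ee_pos: [632.6, 187.0, 4.5]
orientation: [2.574, 1.801, 0.001]
ft_force: [-0.4, 0.1, 1.9]
width: 14.7
t: 4.2
ee_pos: [632.5, 186.8, 64.2]
orientation: [2.224, 2.219, 0.0]
ft_force: [0.4, 0.5, 0.8]
width: 14.7
t=4.2 pos [632.5 186.8  64.2] th 89.9 tilt 0.0 F [0.4 0.5 0.8] w 14.7 | az -0.1 then tx -16.48 ty 3.95 tz -0.08; /5.5 rows 3.1
0.65 [253.0, 212.5] rectc=(664,183) size=206x34 ang=1.0 med=(614,187) z5-95=69..74 n=4571
```

View pics/w3.png

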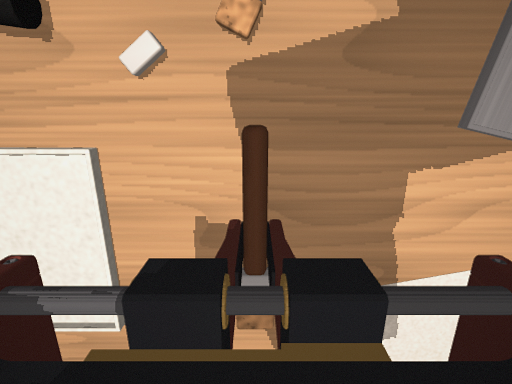

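The brush is held level and straight between the fingers, with its handle from (255,127) to (255,270). I'll place it at +28 mm in the tray.

```bash
python3 -m inch '[{"tx":-4.12,"ty":1,"tz":0,"ax":0,"ay":0,"az":0,"jaw":0},{"tx":-4.12,"ty":1,"tz":0,"ax":0,"ay":0,"az":0,"jaw":0},{"tx":-4.12,"ty":1,"tz":0,"ax":0,"ay":0,"az":0,"jaw":0},{"tx":-4.12,"ty":0.9,"tz":0,"ax":0,"ay":0,"az":0,"jaw":0},{"tx":0,"ty":0,"tz":2.8,"ax":0,"ay":0,"az":0,"jaw":0},{"tx":0,"ty":0,"tz":2,"ax":0,"ay":0,"az":0,"jaw":0},{"tx":0,"ty":0,"tz":0.8,"ax":0,"ay":0,"az":0,"jaw":0},{"tx":0,"ty":0,"tz":0,"ax":0,"ay":0,"az":0,"jaw":0},{"tx":0,"ty":0,"tz":0,"ax":0,"ay":0,"az":0,"jaw":0.28},{"tx":0,"ty":0,"tz":0,"ax":0,"ay":0,"az":0,"jaw":0.28},{"tx":0,"ty":0,"tz":-3,"ax":0,"ay":0,"az":0,"jaw":0.28},{"tx":0,"ty":0,"tz":-5,"ax":0,"ay":0,"az":0,"jaw":0.5}]'
python3 -c "
from h import *; to(436,201,130,64)"
```

```text
t: 5.8
ee_pos: [670.0, 22.2, 87.2]
orientation: [-2.22, -2.219, 0.004]
ft_force: [-0.2, 0.2, 0.9]
width: 31.4
t=5.8 pos [670.   22.2  87.2] th 90.0 tilt 0.2 F [-0.2  0.2  0.9] w 31.4 | az 26.0 then tx 5.82 ty -28.87 tz -4.28; /5.5 rows 5.4
```

```bash
python3 -m inch '[{"tx":0,"ty":0,"tz":-2.14,"ax":0,"ay":0,"az":8.67,"jaw":0.5},{"tx":0,"ty":0,"tz":-2.14,"ax":0,"ay":0,"az":8.67,"jaw":0.5},{"tx":0,"ty":0,"tz":0,"ax":0,"ay":0,"az":8.67,"jaw":0.5},{"tx":0.97,"ty":-4.81,"tz":0,"ax":0,"ay":0,"az":0,"jaw":0.5},{"tx":0.97,"ty":-4.81,"tz":0,"ax":0,"ay":0,"az":0,"jaw":0.5},{"tx":0.97,"ty":-4.81,"tz":0,"ax":0,"ay":0,"az":0,"jaw":0.5},{"tx":0.97,"ty":-4.81,"tz":0,"ax":0,"ay":0,"az":0,"jaw":0.5},{"tx":0.97,"ty":-4.81,"tz":0,"ax":0,"ay":0,"az":0,"jaw":0.5},{"tx":0.97,"ty":-4.81,"tz":0,"ax":0,"ay":0,"az":0,"jaw":0.5},{"tx":0,"ty":0,"tz":0,"ax":0,"ay":0,"az":0,"jaw":0.5}]'
python3 - <<'E'
from h import *
to(436,200,4,64)
im,d=snap("wrist","w4")
for m in masks_of("wrist","brush_a_center"):
    P=pts("wrist",d,m["pixels"]); print(m["score"],m["location"],describe(P))
im,d=snap("top","t2")
for th in("brush_a_center","brush_tray"):
  for m in masks_of("top",th):
    P=pts("top",d,m["pixels"]); print(th,m["score"],m["location"],describe(P))
E
```

```text
t: 7.05
ee_pos: [435.1, 202.2, 131.0]
orientation: [-2.661, -1.669, 0.002]
ft_force: [1.1, -0.8, -0.7]
width: 43.9
t=7.0 pos [435.1 202.2 131. ] th 64.2 tilt 0.1 F [ 1.1 -0.8 -0.7] w 43.9 | az 0.2 then tx -0.16 ty 0.17 tz 12.70; /5.5 rows 2.3
brush_a_center 0.51 [250.9, 159.3] rectc=(670,23) size=139x24 ang=1.1 med=(680,24) z5-95=9..20 n=275
brush_tray 0.96 [263.0, 167.1] rectc=(670,-6) size=179x128 ang=-0.2 med=(666,-13) z5-95=-1..12 n=2248
```

Brush 1 is placed at +29 mm in y, 1° off. The wrist network missed brush 2, so I'll look at that picture.

View pics/w4.png

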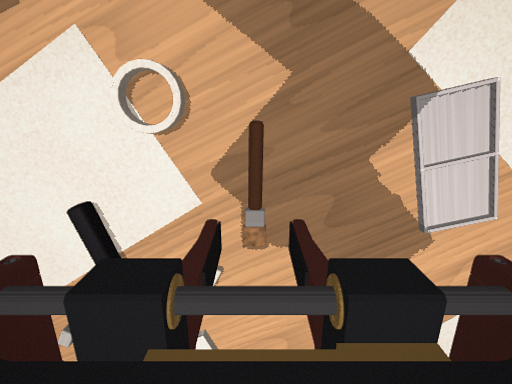

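```bash
python3 - <<'E'
from h import *
im,d=snap("wrist")
m=d>0; A=np.zeros((384,512,3)); A[m]=pts("wrist",d,m)
b=(A[:,:,2]>5)&(A[:,:,2]<25)&(np.hypot(A[:,:,0]-436,A[:,:,1]-200)<85)
n,l,s,c=cv2.connectedComponentsWithStats(b.astype(np.uint8))
for i in range(1,n):
    if s[i,4]>300: print(c[i].round(),describe(A[l==i]))
E
```

```text
[254. 185.] rectc=(436,202) size=139x25 ang=-26.6 med=(439,200) z5-95=9..14 n=2077
```

The picture shows brush 2 centred between the fingers: handle (256,125)–(256,210), bristles at about (254,235).

```bash
python3 -m inch '[{"tx":-0.02,"ty":0.11,"tz":3.17,"ax":0,"ay":0,"az":0.8,"jaw":0.5},{"tx":0,"ty":0,"tz":3.16,"ax":0,"ay":0,"az":0,"jaw":0.5},{"tx":0,"ty":0,"tz":3.16,"ax":0,"ay":0,"az":0,"jaw":0.5},{"tx":0,"ty":0,"tz":3.16,"ax":0,"ay":0,"az":0,"jaw":0.5},{"tx":0,"ty":0,"tz":0,"ax":0,"ay":0,"az":0,"jaw":0.5},{"tx":0,"ty":0,"tz":0,"ax":0,"ay":0,"az":0,"jaw":0},{"tx":0,"ty":0,"tz":0,"ax":0,"ay":0,"az":0,"jaw":0},{"tx":0,"ty":0,"tz":0,"ax":0,"ay":0,"az":0,"jaw":0},{"tx":0,"ty":0,"tz":0,"ax":0,"ay":0,"az":0,"jaw":0}]'
python3 -m inch '[{"tx":0,"ty":0,"tz":-3,"ax":0,"ay":0,"az":0,"jaw":0},{"tx":0,"ty":0,"tz":-3,"ax":0,"ay":0,"az":0,"jaw":0},{"tx":0,"ty":0,"tz":0,"ax":0,"ay":0,"az":-9,"jaw":0},{"tx":0,"ty":0,"tz":0,"ax":0,"ay":0,"az":-9,"jaw":0},{"tx":0,"ty":0,"tz":0,"ax":0,"ay":0,"az":-8.5,"jaw":0},{"tx":-3.9,"ty":3.9,"tz":0,"ax":0,"ay":0,"az":0,"jaw":0},{"tx":-3.9,"ty":3.9,"tz":0,"ax":0,"ay":0,"az":0,"jaw":0},{"tx":-3.9,"ty":3.9,"tz":0,"ax":0,"ay":0,"az":0,"jaw":0},{"tx":-3.9,"ty":3.9,"tz":0,"ax":0,"ay":0,"az":0,"jaw":0},{"tx":-3.9,"ty":3.9,"tz":0,"ax":0,"ay":0,"az":0,"jaw":0},{"tx":-3.9,"ty":3.9,"tz":0,"ax":0,"ay":0,"az":0,"jaw":0},{"tx":0,"ty":0,"tz":0,"ax":0,"ay":0,"az":0,"jaw":0}]'
python3 -c "
from h import *; to(671,-34,8,90)"
```

```text
t: 8.48
ee_pos: [439.0, 200.5, 5.2]
orientation: [2.676, 1.646, 0.002]
ft_force: [-0.6, -1.2, 7.3]
width: 14.8
t: 9.98
ee_pos: [673.8, -38.0, 64.8]
orientation: [2.23, 2.21, 0.003]
ft_force: [0.2, 0.0, -0.0]
width: 14.7
t=10.0 pos [673.8 -38.   64.8] th 89.5 tilt 0.2 F [ 0.2  0.  -0. ] w 14.7 | az -0.5 then tx 0.40 ty -0.28 tz 5.68; /5.5 rows 1.0
```

```bash
python3 -m inch '[{"tx":0.4,"ty":0,"tz":2.8,"ax":0,"ay":0,"az":-0.5,"jaw":0},{"tx":0,"ty":0,"tz":2,"ax":0,"ay":0,"az":0,"jaw":0},{"tx":0,"ty":0,"tz":0.85,"ax":0,"ay":0,"az":0,"jaw":0},{"tx":0,"ty":0,"tz":0,"ax":0,"ay":0,"az":0,"jaw":0},{"tx":0,"ty":0,"tz":0,"ax":0,"ay":0,"az":0,"jaw":0.28},{"tx":0,"ty":0,"tz":0,"ax":0,"ay":0,"az":0,"jaw":0.28},{"tx":0,"ty":0,"tz":-3,"ax":0,"ay":0,"az":0,"jaw":0.28},{"tx":0,"ty":0,"tz":-5,"ax":0,"ay":0,"az":0,"jaw":0.5},{"tx":0,"ty":0,"tz":-3,"ax":0,"ay":0,"az":0,"jaw":0.5}]'
python3 -c "
from h import *; to(433,12,130,82)"
```

```text
t: 11.1
ee_pos: [672.1, -31.1, 120.4]
orientation: [2.217, 2.223, 0.003]
ft_force: [0.6, 0.5, -1.4]
width: 40.6
t=11.1 pos [672.1 -31.1 120.4] th 90.2 tilt 0.1 F [ 0.6  0.5 -1.4] w 40.6 | az 8.2 then tx 0.94 ty -24.28 tz -0.96; /5.5 rows 4.4
```

```bash
python3 -m inch '[{"tx":0,"ty":0,"tz":-1,"ax":0,"ay":0,"az":8.2,"jaw":0.5},{"tx":0.19,"ty":-4.85,"tz":0,"ax":0,"ay":0,"az":0,"jaw":0.5},{"tx":0.19,"ty":-4.85,"tz":0,"ax":0,"ay":0,"az":0,"jaw":0.5},{"tx":0.19,"ty":-4.85,"tz":0,"ax":0,"ay":0,"az":0,"jaw":0.5},{"tx":0.19,"ty":-4.85,"tz":0,"ax":0,"ay":0,"az":0,"jaw":0.5},{"tx":0.19,"ty":-4.85,"tz":0,"ax":0,"ay":0,"az":0,"jaw":0.5},{"tx":0,"ty":0,"tz":0,"ax":0,"ay":0,"az":0,"jaw":0.5}]'
python3 - <<'E'
from h import *
to(433,12,5,82)
im,d=snap("wrist","w5")
m=d>0; A=np.zeros((384,512,3)); A[m]=pts("wrist",d,m)
b=(A[:,:,2]>5)&(A[:,:,2]<35)&(np.hypot(A[:,:,0]-433,A[:,:,1]-12)<85)
n,l,s,c=cv2.connectedComponentsWithStats(b.astype(np.uint8))
for i in range(1,n):
    if s[i,4]>300: 
        P=A[l==i]; print(c[i].round(),describe(P))
        # handle fit: exclude points far along x (roller)
        h=P[(P[:,0]<445)]; print("handle",describe(h))
im,d=snap("top","t3")
for th in("brush_a_center","insert"):
  for m in masks_of("top",th):
    P=pts("top",d,m["pixels"]); print(th,m["score"],m["location"],describe(P))
E
```

```text
t: 11.98
ee_pos: [428.6, 12.6, 127.7]
orientation: [-2.369, -2.06, 0.004]
ft_force: [1.6, 0.7, 0.1]
width: 43.9
t=12.0 pos [428.6  12.6 127.7] th 82.0 tilt 0.2 F [1.6 0.7 0.1] w 43.9 | az 0.0 then tx -0.00 ty 0.45 tz 12.27; /5.5 rows 2.2
[254. 203.] rectc=(434,11) size=125x60 ang=-7.5 med=(463,12) z5-95=17..28 n=3339
handle rectc=(409,15) size=74x20 ang=-7.4 med=(407,15) z5-95=19..23 n=1433
brush_a_center 0.8 [247.7, 161.3] rectc=(670,25) size=138x21 ang=1.2 med=(676,25) z5-95=9..20 n=256
```

View pics/w5.png

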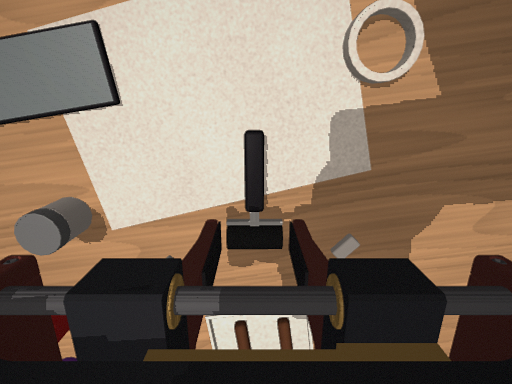

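The roller is centred between the fingers (handle (254,132)–(254,210), head at (254,235)), and both brush handles show in the tray at (242,335) and (285,335).

```bash
python3 -m inch '[{"tx":0,"ty":0.5,"tz":3.07,"ax":0,"ay":0,"az":-0.5,"jaw":0.5},{"tx":0,"ty":0,"tz":3.07,"ax":0,"ay":0,"az":0,"jaw":0.5},{"tx":0,"ty":0,"tz":3.07,"ax":0,"ay":0,"az":0,"jaw":0.5},{"tx":0,"ty":0,"tz":3.05,"ax":0,"ay":0,"az":0,"jaw":0.5},{"tx":0,"ty":0,"tz":0,"ax":0,"ay":0,"az":0,"jaw":0},{"tx":0,"ty":0,"tz":0,"ax":0,"ay":0,"az":0,"jaw":0},{"tx":0,"ty":0,"tz":0,"ax":0,"ay":0,"az":0,"jaw":0},{"tx":0,"ty":0,"tz":0,"ax":0,"ay":0,"az":0,"jaw":0}]'
python3 -m inch '[{"tx":0,"ty":0,"tz":-4.5,"ax":0,"ay":0,"az":0,"jaw":0},{"tx":0,"ty":0,"tz":-4.5,"ax":0,"ay":0,"az":-3.4,"jaw":0},{"tx":0,"ty":0,"tz":0,"ax":0,"ay":0,"az":0,"jaw":0}]'
python3 -c "
from h import *; to(494,-372,94,86)"
```

```text
t: 13.18
ee_pos: [438.2, 11.5, 6.2]
orientation: [2.361, 2.07, 0.002]
ft_force: [0.1, -1.2, 4.1]
width: 20.0
t: 13.55
ee_pos: [439.7, 11.6, 98.4]
orientation: [2.296, 2.137, 0.008]
ft_force: [0.7, -0.4, -2.0]
width: 20.0
t=13.6 pos [439.7  11.6  98.4] th 85.9 tilt 0.4 F [ 0.7 -0.4 -2. ] w 20.0 | az -0.1 then tx -37.89 ty 8.09 tz 0.44; /5.5 rows 7.0
```

```bash
python3 -m inch '[{"tx":-4.73,"ty":1.06,"tz":0,"ax":0,"ay":0,"az":0,"jaw":0},{"tx":-4.73,"ty":1.06,"tz":0,"ax":0,"ay":0,"az":0,"jaw":0},{"tx":-4.73,"ty":1.06,"tz":0,"ax":0,"ay":0,"az":0,"jaw":0},{"tx":-4.73,"ty":1.06,"tz":0,"ax":0,"ay":0,"az":0,"jaw":0},{"tx":-4.73,"ty":1.06,"tz":0,"ax":0,"ay":0,"az":0,"jaw":0},{"tx":-4.73,"ty":1.06,"tz":0,"ax":0,"ay":0,"az":0,"jaw":0},{"tx":-4.73,"ty":1.06,"tz":0,"ax":0,"ay":0,"az":0,"jaw":0},{"tx":-4.73,"ty":1.06,"tz":0,"ax":0,"ay":0,"az":0,"jaw":0},{"tx":0,"ty":0,"tz":0,"ax":0,"ay":0,"az":0,"jaw":0},{"tx":0,"ty":0,"tz":0,"ax":0,"ay":0,"az":0,"jaw":0}]'
python3 - <<'E'
from h import *
to(498,-372,94,86)
im,d=snap("wrist","w6")
for c in ("scene","top"):
  i2,d2=snap(c)
  for th in ("roller_center","insert"):
    for m in masks_of(c,th):
      P=pts(c,d2,m["pixels"]); print(c,th,round(m["score"],2),describe(P))
m=d>0; A=np.zeros((384,512,3)); A[m]=pts("wrist",d,m)
b=(A[:,:,2]>88)&(A[:,:,2]<125)&(np.hypot(A[:,:,0]-494,A[:,:,1]+372)<85)
n,l,s,c=cv2.connectedComponentsWithStats(b.astype(np.uint8))
for i in range(1,n):
    if s[i,4]>300: print(c[i].round(),describe(A[l==i]))
E
```

```text
t: 14.8
ee_pos: [493.5, -370.8, 93.9]
orientation: [-2.299, -2.137, 0.0]
ft_force: [0.7, 0.4, -1.0]
width: 20.2
t=14.8 pos [ 493.5 -370.8   93.9] th 85.8 tilt 0.2 F [ 0.7  0.4 -1. ] w 20.2 | az -0.2 then tx -0.08 ty 0.45 tz -0.01; /5.5 rows 0.1
scene roller_center 0.65 rectc=(464,-401) size=215x115 ang=41.6 med=(538,-364) z5-95=92..116 n=388
scene insert 0.92 rectc=(498,-371) size=178x111 ang=-3.7 med=(504,-370) z5-95=4..20 n=1768
top roller_center 0.39 rectc=(534,-350) size=27x11 ang=3.5 med=(527,-350) z5-95=98..115 n=22
top insert 0.7 rectc=(535,-354) size=114x83 ang=-16.0 med=(528,-356) z5-95=2..20 n=317
[254. 207.] rectc=(475,-371) size=100x38 ang=6.4 med=(473,-369) z5-95=105..116 n=6146
[254. 320.] rectc=(542,-374) size=32x11 ang=86.3 med=(541,-374) z5-95=114..117 n=512
```

View pics/w6.png

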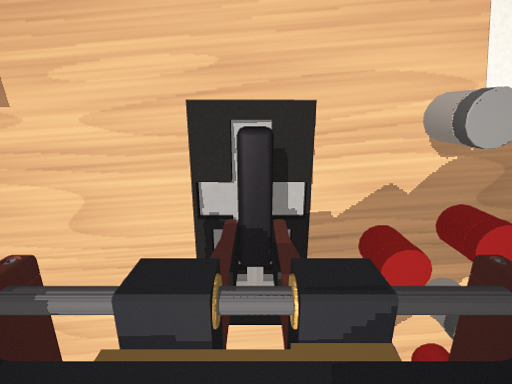

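```bash
python3 - <<'E'
from h import *
o=get_obs(); print(o["ee_pos"])
im,d=snap("wrist")
m=d>0; A=np.zeros((384,512,3)); A[m]=pts("wrist",d,m)
v,u=np.mgrid[:384,:512]
h=A[(A[:,:,2]>100)&(v<262)&(u>234)&(u<276)]
ins=A[(A[:,:,2]>14)&(A[:,:,2]<24)&(v<250)&(u>180)&(u<322)]
x=np.array([np.cos(np.radians(-4.1)),np.sin(np.radians(-4.1))]); y=np.array([-x[1],x[0]])
for n,P in(("handle",h),("insert",ins)):
    s=P[:,:2]@x; q=P[:,:2]@y; print(n,len(P),"back",np.percentile(s,[0.3,1,3]).round(1),"y lo/hi",np.percentile(q,[1,99]).round(1))
# handle axis angle
b=h; e=[]
for lo in range(425,480,10):
    k=b[(b[:,0]>=lo)&(b[:,0]<lo+10)]
    if len(k)>20: e.append((lo+5,(np.percentile(k[:,1],2)+np.percentile(k[:,1],98))/2))
e=np.array(e); print(e.round(1).tolist(),np.degrees(np.polyfit(e[:,0],e[:,1],1)[0]))
c=494*x[0]-372*x[1]; print("top est insert centre s,q:",np.dot([494,-372],x),np.dot([494,-372],y))
E
```

```text
[ 494.8729511  -371.25435422   95.41263466]
handle 4959 back [450.  450.5 451.9] y lo/hi [-344.7 -323.8]
insert 9489 back [431.9 432.  433.5] y lo/hi [-391.  -284.2]
[[430.0, -366.6], [440.0, -367.0], [450.0, -367.7], [460.0, -368.5], [470.0, -369.1], [480.0, -369.8]] -3.8145473439149615
top est insert centre s,q: 519.3327960596455 -335.7282337499643
```

```bash
python3 -m inch '[{"tx":-0.34,"ty":0.6,"tz":0,"ax":0,"ay":0,"az":0,"jaw":0},{"tx":0,"ty":0,"tz":2.5,"ax":0,"ay":0,"az":0,"jaw":0},{"tx":0,"ty":0,"tz":2.5,"ax":0,"ay":0,"az":0,"jaw":0},{"tx":0,"ty":0,"tz":1.5,"ax":0,"ay":0,"az":0,"jaw":0},{"tx":0,"ty":0,"tz":1,"ax":0,"ay":0,"az":0,"jaw":0},{"tx":0,"ty":0,"tz":0.7,"ax":0,"ay":0,"az":0,"jaw":0},{"tx":0,"ty":0,"tz":0,"ax":0,"ay":0,"az":0,"jaw":0}]'
python3 -c "
from h import *; to(498,-372,12,86)"
```

```text
t: 16.08
ee_pos: [500.5, -375.9, 13.2]
orientation: [-2.3, -2.14, 0.0]
ft_force: [-0.1, -0.4, -1.0]
width: 19.8
t=16.1 pos [ 500.5 -375.9   13.2] th 85.9 tilt 0.0 F [-0.1 -0.4 -1. ] w 19.8 | az -0.1 then tx 0.37 ty -0.27 tz 0.12; /5.5 rows 0.1
```

```bash
python3 -m inch '[{"tx":0,"ty":0,"tz":0.1,"ax":0,"ay":0,"az":0,"jaw":0},{"tx":0,"ty":0,"tz":0,"ax":0,"ay":0,"az":0,"jaw":0.45},{"tx":0,"ty":0,"tz":0,"ax":0,"ay":0,"az":0,"jaw":0.45},{"tx":0,"ty":0,"tz":-3,"ax":0,"ay":0,"az":0,"jaw":0.45},{"tx":0,"ty":0,"tz":-5,"ax":0,"ay":0,"az":0,"jaw":0.5},{"tx":0,"ty":0,"tz":-5,"ax":0,"ay":0,"az":0,"jaw":0.75},{"tx":0,"ty":0,"tz":0,"ax":0,"ay":0,"az":0,"jaw":0.75}]'
python3 -c "
from h import *; to(432,-192,140,90)"
```

```text
t: 16.95
ee_pos: [502.8, -377.6, 147.0]
orientation: [2.294, 2.134, 0.002]
ft_force: [0.3, 0.5, -0.2]
width: 60.5
t=16.9 pos [ 502.8 -377.6  147. ] th 85.9 tilt 0.5 F [ 0.3  0.5 -0.2] w 60.5 | az -4.1 then tx 18.56 ty -7.08 tz 0.70; /5.5 rows 3.6
```

```bash
python3 -m inch '[{"tx":0,"ty":0,"tz":0.2,"ax":0,"ay":0,"az":-4.1,"jaw":0.75},{"tx":4.64,"ty":-1.75,"tz":0,"ax":0,"ay":0,"az":0,"jaw":0.75},{"tx":4.64,"ty":-1.75,"tz":0,"ax":0,"ay":0,"az":0,"jaw":0.75},{"tx":4.64,"ty":-1.75,"tz":0,"ax":0,"ay":0,"az":0,"jaw":0.75},{"tx":4.64,"ty":-1.75,"tz":0,"ax":0,"ay":0,"az":0,"jaw":0.75},{"tx":0,"ty":0,"tz":0,"ax":0,"ay":0,"az":0,"jaw":0.75},{"tx":0,"ty":0,"tz":0,"ax":0,"ay":0,"az":0,"jaw":0.75}]'
python3 - <<'E'
from h import *
to(432,-192,20,90)
im,d=snap("wrist","w7")
m=d>0; A=np.zeros((384,512,3)); A[m]=pts("wrist",d,m)
b=(A[:,:,2]>52)&(A[:,:,2]<65)
n,l,s,c=cv2.connectedComponentsWithStats(b.astype(np.uint8))
for i in range(1,n):
    if s[i,4]>300: print(c[i].round(),describe(A[l==i]),cv2.minEnclosingCircle(A[l==i][:,:2].astype(np.float32)))
im,d=snap("top","t4")
for th in ("roller_center","brush_a_center"):
    for m in masks_of("top",th):
      P=pts("top",d,m["pixels"]); print(th,round(m["score"],2),describe(P))
cv2.imwrite("pics/t4z.png",cv2.convertScaleAbs(cv2.resize(im[110:300,90:430,::-1],None,fx=2.3,fy=2.3,interpolation=cv2.INTER_CUBIC),alpha=1.6))
E
```

```text
t: 17.82
ee_pos: [431.0, -190.4, 140.1]
orientation: [2.221, 2.221, 0.0]
ft_force: [0.4, -1.2, 0.5]
width: 65.6
t=17.8 pos [ 431.  -190.4  140.1] th 90.0 tilt 0.0 F [ 0.4 -1.2  0.5] w 65.6 | az 0.0 then tx -0.16 ty 0.10 tz 12.01; /5.5 rows 2.2
[250. 197.] rectc=(433,-194) size=43x43 ang=41.6 med=(432,-195) z5-95=54..56 n=1571 ((433.0954284667969, -194.44151306152344), 21.991931915283203)
[273. 281.] rectc=(523,-172) size=39x13 ang=90.0 med=(524,-171) z5-95=53..56 n=312 ((528.9636840820312, -171.58526611328125), 19.4115047454834)
roller_center 0.7 rectc=(514,-312) size=204x52 ang=-66.6 med=(546,-383) z5-95=23..37 n=140
brush_a_center 0.51 rectc=(670,22) size=139x27 ang=1.3 med=(678,24) z5-95=5..20 n=301
```

View pics/w7.png

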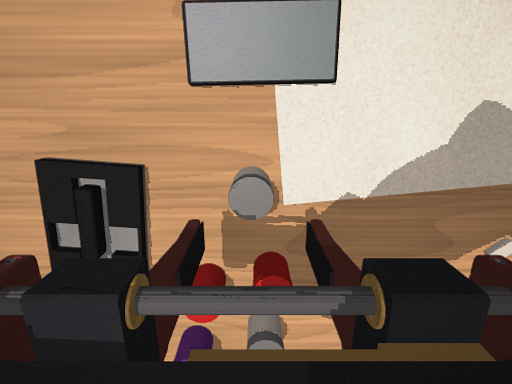

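View pics/t4z.png

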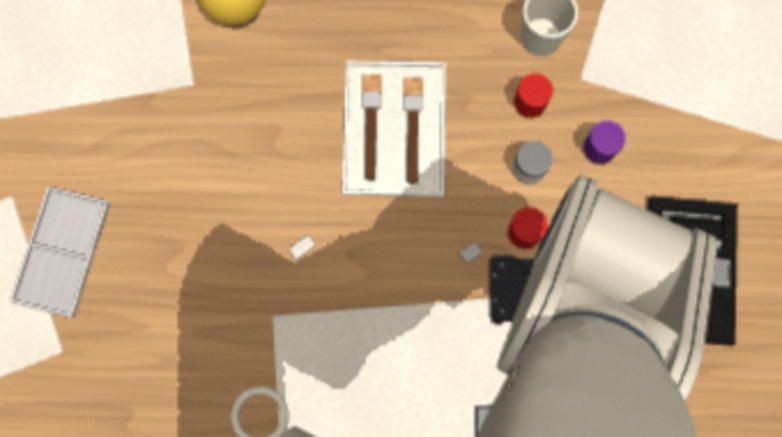

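The wrist picture shows the pot at (250,197) between the fingers. The top picture shows both brushes lying straight in the white tray at (371,130) and (413,130). Now I'll pick up pot 1.

```bash
python3 -m inch '[{"tx":-0.4,"ty":0.2,"tz":3,"ax":0,"ay":0,"az":0,"jaw":0.75},{"tx":0,"ty":0,"tz":3,"ax":0,"ay":0,"az":0,"jaw":0.75},{"tx":0,"ty":0,"tz":3,"ax":0,"ay":0,"az":0,"jaw":0.75},{"tx":0,"ty":0,"tz":3,"ax":0,"ay":0,"az":0,"jaw":0.75},{"tx":0,"ty":0,"tz":0,"ax":0,"ay":0,"az":0,"jaw":0.75},{"tx":0,"ty":0,"tz":0,"ax":0,"ay":0,"az":0,"jaw":0.3},{"tx":0,"ty":0,"tz":0,"ax":0,"ay":0,"az":0,"jaw":0.3},{"tx":0,"ty":0,"tz":0,"ax":0,"ay":0,"az":0,"jaw":0.3},{"tx":0,"ty":0,"tz":0,"ax":0,"ay":0,"az":0,"jaw":0.3}]'
python3 -m inch '[{"tx":0,"ty":0,"tz":-4,"ax":0,"ay":0,"az":0,"jaw":0.3},{"tx":0,"ty":0,"tz":-4,"ax":0,"ay":0,"az":6.5,"jaw":0.3},{"tx":0,"ty":0,"tz":-2,"ax":0,"ay":0,"az":6.5,"jaw":0.3},{"tx":0,"ty":0,"tz":0,"ax":0,"ay":0,"az":0,"jaw":0.3},{"tx":0,"ty":0,"tz":0,"ax":0,"ay":0,"az":0,"jaw":0.3}]'
python3 -c "
from h import *; to(466.4,413,60,77)"
```

```text
t: 19.15
ee_pos: [433.3, -194.6, 21.3]
orientation: [2.221, 2.22, 0.001]
ft_force: [-0.6, -0.4, 7.4]
width: 43.7
t: 19.77
ee_pos: [432.1, -193.9, 119.7]
orientation: [-2.457, -1.957, 0.0]
ft_force: [-0.1, 0.6, -0.7]
width: 43.6
t=19.8 pos [ 432.1 -193.9  119.7] th 77.1 tilt 0.0 F [-0.1  0.6 -0.7] w 43.6 | az 0.1 then tx 59.91 ty -10.31 tz 5.97; /5.5 rows 11.1
```

```bash
python3 -m inch '[{"tx":4.99,"ty":-0.86,"tz":0,"ax":0,"ay":0,"az":0,"jaw":0.3},{"tx":4.99,"ty":-0.86,"tz":0,"ax":0,"ay":0,"az":0,"jaw":0.3},{"tx":4.99,"ty":-0.86,"tz":0,"ax":0,"ay":0,"az":0,"jaw":0.3},{"tx":4.99,"ty":-0.86,"tz":0,"ax":0,"ay":0,"az":0,"jaw":0.3},{"tx":4.99,"ty":-0.86,"tz":0,"ax":0,"ay":0,"az":0,"jaw":0.3},{"tx":4.99,"ty":-0.86,"tz":0,"ax":0,"ay":0,"az":0,"jaw":0.3},{"tx":4.99,"ty":-0.86,"tz":0,"ax":0,"ay":0,"az":0,"jaw":0.3},{"tx":4.99,"ty":-0.86,"tz":0,"ax":0,"ay":0,"az":0,"jaw":0.3},{"tx":4.99,"ty":-0.86,"tz":0,"ax":0,"ay":0,"az":0,"jaw":0.3},{"tx":4.99,"ty":-0.86,"tz":0,"ax":0,"ay":0,"az":0,"jaw":0.3},{"tx":4.99,"ty":-0.86,"tz":0,"ax":0,"ay":0,"az":0,"jaw":0.3},{"tx":4.99,"ty":-0.86,"tz":0,"ax":0,"ay":0,"az":0,"jaw":0.3}]'
python3 -m inch '[{"tx":0,"ty":0,"tz":2,"ax":0,"ay":0,"az":0,"jaw":0.3},{"tx":0,"ty":0,"tz":2,"ax":0,"ay":0,"az":0,"jaw":0.3},{"tx":0,"ty":0,"tz":0,"ax":0,"ay":0,"az":0,"jaw":0.3},{"tx":0,"ty":0,"tz":0,"ax":0,"ay":0,"az":0,"jaw":0.3}]'
python3 -c "
from h import *; to(466.4,413,24,77)
for c in ('top','scene'):
  im,d=snap(c)
  for th in ('roller_center','insert','pot_tray'):
    for m in masks_of(c,th):
      P=pts(c,d,m['pixels']); print(c,th,round(m['score'],2),describe(P))
"
```

```text
t: 21.28
ee_pos: [466.1, 413.6, 118.3]
orientation: [2.457, 1.957, -0.005]
ft_force: [1.1, -0.0, -0.1]
width: 43.5
t: 21.78
ee_pos: [467.1, 411.4, 80.0]
orientation: [2.46, 1.954, -0.002]
ft_force: [-0.0, 0.4, -1.2]
width: 43.6
t=21.8 pos [467.1 411.4  80. ] th 76.9 tilt 0.1 F [-0.   0.4 -1.2] w 43.6 | az -0.1 then tx 0.14 ty -0.10 tz 5.60; /5.5 rows 1.0
top roller_center 0.84 rectc=(495,-378) size=125x58 ang=2.4 med=(522,-372) z5-95=19..35 n=479
top roller_center 0.47 rectc=(670,-6) size=179x128 ang=-0.3 med=(665,-6) z5-95=-1..12 n=1977
top insert 0.93 rectc=(494,-372) size=177x110 ang=-4.3 med=(484,-365) z5-95=3..21 n=1953
top pot_tray 0.66 rectc=(461,375) size=264x133 ang=25.8 med=(537,394) z5-95=-0..16 n=802
top pot_tray 0.28 rectc=(667,-30) size=137x24 ang=1.1 med=(673,-29) z5-95=6..20 n=272
scene roller_center 0.57 rectc=(500,-378) size=128x65 ang=-1.0 med=(519,-368) z5-95=8..34 n=540
scene insert 0.68 rectc=(497,-381) size=179x130 ang=-3.3 med=(494,-353) z5-95=4..20 n=1337
scene pot_tray 0.76 rectc=(507,406) size=152x79 ang=-12.2 med=(513,404) z5-95=1..11 n=2094
```

```bash
python3 -m inch '[{"tx":0.2,"ty":0.1,"tz":2.5,"ax":0,"ay":0,"az":0,"jaw":0.3},{"tx":0,"ty":0,"tz":2,"ax":0,"ay":0,"az":0,"jaw":0.3},{"tx":0,"ty":0,"tz":1,"ax":0,"ay":0,"az":0,"jaw":0.3},{"tx":0,"ty":0,"tz":0,"ax":0,"ay":0,"az":0,"jaw":0.3},{"tx":0,"ty":0,"tz":0,"ax":0,"ay":0,"az":0,"jaw":0.7},{"tx":0,"ty":0,"tz":0,"ax":0,"ay":0,"az":0,"jaw":0.7},{"tx":0,"ty":0,"tz":-4,"ax":0,"ay":0,"az":0,"jaw":0.7},{"tx":0,"ty":0,"tz":-4,"ax":0,"ay":0,"az":0,"jaw":0.7},{"tx":0,"ty":0,"tz":-4,"ax":0,"ay":0,"az":-6.5,"jaw":0.7},{"tx":0,"ty":0,"tz":0,"ax":0,"ay":0,"az":-6.5,"jaw":0.7},{"tx":0,"ty":0,"tz":0,"ax":0,"ay":0,"az":0,"jaw":0.7}]'
python3 - <<'E'
from h import *
to(621,-176,140,90)
im,d=snap("wrist","w8")
m=d>0; A=np.zeros((384,512,3)); A[m]=pts("wrist",d,m)
b=(A[:,:,2]>52)&(A[:,:,2]<65)
n,l,s,c=cv2.connectedComponentsWithStats(b.astype(np.uint8))
for i in range(1,n):
    if s[i,4]>300: print(c[i].round(),describe(A[l==i]))
for q in masks_of("wrist","pot_tray"): print(q["score"],describe(A[q["pixels"]&m]))
E
```

```text
t: 23.55
ee_pos: [468.6, 414.3, 146.0]
orientation: [2.223, 2.22, 0.002]
ft_force: [-0.8, -1.0, -0.8]
width: 61.4
t=23.6 pos [468.6 414.3 146. ] th 89.9 tilt 0.1 F [-0.8 -1.  -0.8] w 61.4 | az -0.1 then tx -59.03 ty 15.24 tz 0.60; /5.5 rows 11.1
[470.  49.] rectc=(352,596) size=86x39 ang=32.1 med=(342,590) z5-95=53..64 n=1141
[254. 194.] rectc=(467,414) size=43x42 ang=1.4 med=(466,414) z5-95=56..58 n=1564
0.82 rectc=(505,404) size=159x84 ang=-13.3 med=(512,400) z5-95=1..10 n=6589
```

View pics/w8.png

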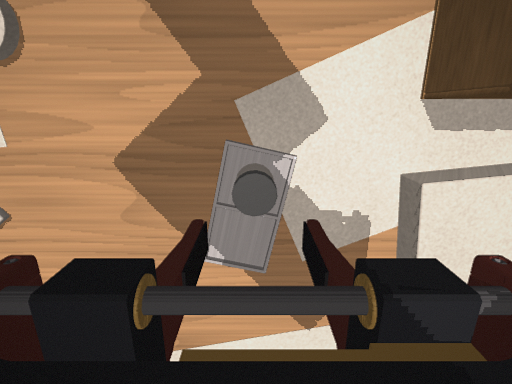

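Pot 1 stands in the near bay at about (-39, 1) mm in the tray frame, lid at (255,193). Next is pot 2.

```bash
python3 -m inch '[{"tx":-4.92,"ty":1.27,"tz":0,"ax":0,"ay":0,"az":0,"jaw":0.7},{"tx":-4.92,"ty":1.27,"tz":0,"ax":0,"ay":0,"az":0,"jaw":0.7},{"tx":-4.92,"ty":1.27,"tz":0,"ax":0,"ay":0,"az":0,"jaw":0.7},{"tx":-4.92,"ty":1.27,"tz":0,"ax":0,"ay":0,"az":0,"jaw":0.7},{"tx":-4.92,"ty":1.27,"tz":0,"ax":0,"ay":0,"az":0,"jaw":0.7},{"tx":-4.92,"ty":1.27,"tz":0,"ax":0,"ay":0,"az":0,"jaw":0.7},{"tx":-4.92,"ty":1.27,"tz":0,"ax":0,"ay":0,"az":0,"jaw":0.7},{"tx":-4.92,"ty":1.27,"tz":0,"ax":0,"ay":0,"az":0,"jaw":0.7},{"tx":-4.92,"ty":1.27,"tz":0,"ax":0,"ay":0,"az":0,"jaw":0.7},{"tx":-4.92,"ty":1.27,"tz":0,"ax":0,"ay":0,"az":0,"jaw":0.7},{"tx":-4.92,"ty":1.27,"tz":0,"ax":0,"ay":0,"az":0,"jaw":0.7},{"tx":-4.92,"ty":1.27,"tz":0,"ax":0,"ay":0,"az":0,"jaw":0.7}]'
python3 -m inch '[{"tx":0,"ty":0,"tz":0.5,"ax":0,"ay":0,"az":0,"jaw":0.7},{"tx":0,"ty":0,"tz":0,"ax":0,"ay":0,"az":0,"jaw":0.7}]'
python3 - <<'E'
from h import *
to(621,-176,20,90)
im,d=snap("wrist","w9")
m=d>0; A=np.zeros((384,512,3)); A[m]=pts("wrist",d,m)
b=(A[:,:,2]>52)&(A[:,:,2]<65)
n,l,s,c=cv2.connectedComponentsWithStats(b.astype(np.uint8))
for i in range(1,n):
    if s[i,4]>300: print(c[i].round(),describe(A[l==i]),im[l==i].mean(0).astype(int))
E
```

```text
t: 25.15
ee_pos: [620.4, -177.8, 144.4]
orientation: [-2.224, -2.218, 0.001]
ft_force: [0.1, -0.9, 0.6]
width: 61.4
t: 25.4
ee_pos: [619.4, -175.7, 138.9]
orientation: [-2.222, -2.217, 0.002]
ft_force: [0.1, -0.1, 0.1]
width: 61.7
t=25.4 pos [ 619.4 -175.7  138.9] th 89.9 tilt 0.2 F [ 0.1 -0.1  0.1] w 61.7 | az -0.1 then tx -0.03 ty 0.16 tz 11.89; /5.5 rows 2.2
[259. 107.] rectc=(539,-171) size=43x43 ang=-55.7 med=(538,-171) z5-95=54..56 n=2068 [231  62  58]
[172. 126.] rectc=(555,-247) size=43x43 ang=-3.8 med=(554,-247) z5-95=54..56 n=1969 [227  58  54]
[251. 198.] rectc=(620,-177) size=43x43 ang=89.1 med=(620,-178) z5-95=54..56 n=1585 [140 136 133]
[160. 225.] rectc=(649,-267) size=43x43 ang=0.1 med=(648,-267) z5-95=54..56 n=1473 [130  62 155]
[249. 274.] rectc=(701,-180) size=43x30 ang=88.5 med=(702,-180) z5-95=54..56 n=917 [156  32  30]
[237. 333.] rectc=(780,-193) size=61x26 ang=82.7 med=(772,-193) z5-95=53..64 n=428 [128 121 108]
```

View pics/w9.png

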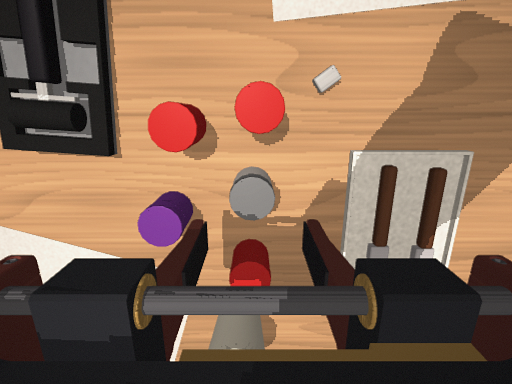

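The grey pot at (251,198) is centred between the fingers, with red and purple decoys around it. The roller head sits in its bay at upper left, at (45,110).

```bash
python3 -m inch '[{"tx":-0.17,"ty":0.05,"tz":3,"ax":0,"ay":0,"az":0,"jaw":0.7},{"tx":0,"ty":0,"tz":3,"ax":0,"ay":0,"az":0,"jaw":0.7},{"tx":0,"ty":0,"tz":3,"ax":0,"ay":0,"az":0,"jaw":0.7},{"tx":0,"ty":0,"tz":2.9,"ax":0,"ay":0,"az":0,"jaw":0.7},{"tx":0,"ty":0,"tz":0,"ax":0,"ay":0,"az":0,"jaw":0.7},{"tx":0,"ty":0,"tz":0,"ax":0,"ay":0,"az":0,"jaw":0.3},{"tx":0,"ty":0,"tz":0,"ax":0,"ay":0,"az":0,"jaw":0.3},{"tx":0,"ty":0,"tz":0,"ax":0,"ay":0,"az":0,"jaw":0.3},{"tx":0,"ty":0,"tz":0,"ax":0,"ay":0,"az":0,"jaw":0.3}]'
python3 -m inch '[{"tx":0,"ty":0,"tz":-4,"ax":0,"ay":0,"az":0,"jaw":0.3},{"tx":0,"ty":0,"tz":-4,"ax":0,"ay":0,"az":0,"jaw":0.3},{"tx":0,"ty":0,"tz":-2,"ax":0,"ay":0,"az":6.5,"jaw":0.3},{"tx":0,"ty":0,"tz":0,"ax":0,"ay":0,"az":6.5,"jaw":0.3},{"tx":0,"ty":0,"tz":0,"ax":0,"ay":0,"az":0,"jaw":0.3}]'
python3 -c "
from h import *; to(540.5,396.5,120,77)"
```

```text
t: 26.58
ee_pos: [622.0, -178.0, 22.8]
orientation: [2.221, 2.219, 0.002]
ft_force: [0.4, 2.0, 6.9]
width: 43.5
t: 27.2
ee_pos: [621.0, -178.1, 121.9]
orientation: [2.458, 1.956, 0.001]
ft_force: [-0.4, 0.3, -0.4]
width: 43.7
t=27.2 pos [ 621.  -178.1  121.9] th 77.0 tilt 0.0 F [-0.4  0.3 -0.4] w 43.7 | az 0.0 then tx 54.18 ty -20.77 tz 0.19; /5.5 rows 10.5
```

```bash
python3 -m inch '[{"tx":4.51,"ty":-1.73,"tz":0,"ax":0,"ay":0,"az":0,"jaw":0.3},{"tx":4.51,"ty":-1.73,"tz":0,"ax":0,"ay":0,"az":0,"jaw":0.3},{"tx":4.51,"ty":-1.73,"tz":0,"ax":0,"ay":0,"az":0,"jaw":0.3},{"tx":4.51,"ty":-1.73,"tz":0,"ax":0,"ay":0,"az":0,"jaw":0.3},{"tx":4.51,"ty":-1.73,"tz":0,"ax":0,"ay":0,"az":0,"jaw":0.3},{"tx":4.51,"ty":-1.73,"tz":0,"ax":0,"ay":0,"az":0,"jaw":0.3},{"tx":4.51,"ty":-1.73,"tz":0,"ax":0,"ay":0,"az":0,"jaw":0.3},{"tx":4.51,"ty":-1.73,"tz":0,"ax":0,"ay":0,"az":0,"jaw":0.3},{"tx":4.51,"ty":-1.73,"tz":0,"ax":0,"ay":0,"az":0,"jaw":0.3},{"tx":4.51,"ty":-1.73,"tz":0,"ax":0,"ay":0,"az":0,"jaw":0.3},{"tx":4.51,"ty":-1.73,"tz":0,"ax":0,"ay":0,"az":0,"jaw":0.3},{"tx":4.51,"ty":-1.73,"tz":0,"ax":0,"ay":0,"az":0,"jaw":0.3}]'
python3 -m inch '[{"tx":0,"ty":0,"tz":3,"ax":0,"ay":0,"az":0,"jaw":0.3},{"tx":0,"ty":0,"tz":2,"ax":0,"ay":0,"az":0,"jaw":0.3},{"tx":0,"ty":0,"tz":0,"ax":0,"ay":0,"az":0,"jaw":0.3},{"tx":0,"ty":0,"tz":0,"ax":0,"ay":0,"az":0,"jaw":0.3}]'
python3 -c "
from h import *; to(540.5,396.5,26,77)"
```

```text
t: 28.7
ee_pos: [540.2, 397.4, 120.9]
orientation: [2.456, 1.958, -0.001]
ft_force: [-0.3, 0.0, -0.7]
width: 43.6
t: 29.2
ee_pos: [541.4, 395.6, 71.7]
orientation: [2.46, 1.954, 0.0]
ft_force: [-0.4, -0.6, -1.3]
width: 44.0
t=29.2 pos [541.4 395.6  71.7] th 76.9 tilt 0.0 F [-0.4 -0.6 -1.3] w 44.0 | az -0.1 then tx 0.07 ty -0.10 tz 4.57; /5.5 rows 0.8
```

```bash
python3 -m inch '[{"tx":0,"ty":0,"tz":2.5,"ax":0,"ay":0,"az":0,"jaw":0.3},{"tx":0,"ty":0,"tz":1.5,"ax":0,"ay":0,"az":0,"jaw":0.3},{"tx":0,"ty":0,"tz":0.6,"ax":0,"ay":0,"az":0,"jaw":0.3},{"tx":0,"ty":0,"tz":0,"ax":0,"ay":0,"az":0,"jaw":0.3},{"tx":0,"ty":0,"tz":0,"ax":0,"ay":0,"az":0,"jaw":0.7},{"tx":0,"ty":0,"tz":0,"ax":0,"ay":0,"az":0,"jaw":0.7},{"tx":0,"ty":0,"tz":-4,"ax":0,"ay":0,"az":0,"jaw":0.7},{"tx":0,"ty":0,"tz":-4,"ax":0,"ay":0,"az":0,"jaw":0.7},{"tx":0,"ty":0,"tz":-4,"ax":0,"ay":0,"az":-6.5,"jaw":0.7},{"tx":0,"ty":0,"tz":0,"ax":0,"ay":0,"az":-6.5,"jaw":0.7},{"tx":0,"ty":0,"tz":0,"ax":0,"ay":0,"az":0,"jaw":0.7}]'
python3 - <<'E'
from h import *
to(530,-350,200,90)
im,d=snap("wrist","w10")
m=d>0; A=np.zeros((384,512,3)); A[m]=pts("wrist",d,m)
b=(A[:,:,2]>52)&(A[:,:,2]<65)
n,l,s,c=cv2.connectedComponentsWithStats(b.astype(np.uint8))
for i in range(1,n):
    if s[i,4]>300: print(c[i].round(),describe(A[l==i]))
for q in masks_of("wrist","pot_tray"): print(q["score"],describe(A[q["pixels"]&m]))
E
```

```text
t: 30.58
ee_pos: [540.9, 396.2, 145.9]
orientation: [2.223, 2.22, 0.001]
ft_force: [-0.4, 0.3, -0.3]
width: 61.6
t=30.6 pos [540.9 396.2 145.9] th 89.9 tilt 0.1 F [-0.4  0.3 -0.3] w 61.6 | az -0.1 then tx -74.62 ty -1.09 tz -5.41; /5.5 rows 13.6
[274. 116.] rectc=(467,414) size=43x43 ang=-81.4 med=(467,414) z5-95=56..58 n=1959
[254. 194.] rectc=(539,396) size=43x42 ang=1.4 med=(539,396) z5-95=56..58 n=1565
0.76 rectc=(504,404) size=154x81 ang=-12.7 med=(496,402) z5-95=1..10 n=6316
```

View pics/w10.png

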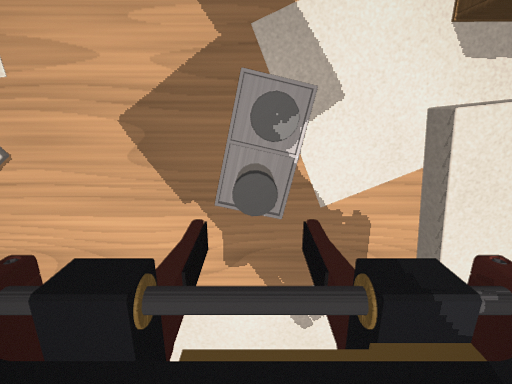

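Both pots stand one per bay, lids at (274,116) and (254,194), tops at about 57 mm. Now I'll check the roller from above.

```bash
python3 -m inch '[{"tx":-5.5,"ty":0,"tz":-1,"ax":0,"ay":0,"az":0,"jaw":0.7},{"tx":-5.5,"ty":0,"tz":-1,"ax":0,"ay":0,"az":0,"jaw":0.7},{"tx":-5.5,"ty":0,"tz":-1,"ax":0,"ay":0,"az":0,"jaw":0.7},{"tx":-5.5,"ty":0,"tz":-1,"ax":0,"ay":0,"az":0,"jaw":0.7},{"tx":-5.5,"ty":0,"tz":-1,"ax":0,"ay":0,"az":0,"jaw":0.7},{"tx":-5.5,"ty":0,"tz":0,"ax":0,"ay":0,"az":0,"jaw":0.7},{"tx":-5.5,"ty":0,"tz":0,"ax":0,"ay":0,"az":0,"jaw":0.7},{"tx":-5.5,"ty":0,"tz":0,"ax":0,"ay":0,"az":0,"jaw":0.7},{"tx":-5.5,"ty":0,"tz":0,"ax":0,"ay":0,"az":0,"jaw":0.7},{"tx":-5.5,"ty":0,"tz":0,"ax":0,"ay":0,"az":0,"jaw":0.7},{"tx":-5.5,"ty":0,"tz":0,"ax":0,"ay":0,"az":0,"jaw":0.7},{"tx":-5.5,"ty":0,"tz":0,"ax":0,"ay":0,"az":0,"jaw":0.7}]'
python3 -m inch '[{"tx":-4.5,"ty":2,"tz":0,"ax":0,"ay":0,"az":0,"jaw":0.7},{"tx":-4.5,"ty":2,"tz":0,"ax":0,"ay":0,"az":0,"jaw":0.7},{"tx":0,"ty":0,"tz":0,"ax":0,"ay":0,"az":0,"jaw":0.7},{"tx":0,"ty":0,"tz":0,"ax":0,"ay":0,"az":0,"jaw":0.7}]'
python3 - <<'E'
from h import *
to(530,-350,200,90)
im,d=snap("wrist","w11")
m=d>0; A=np.zeros((384,512,3)); A[m]=pts("wrist",d,m)
near=np.hypot(A[:,:,0]-494,A[:,:,1]+372)<110
for lo,hi,nm in((24,45,"roller"),(10,24,"insert")):
    n,l,s,c=cv2.connectedComponentsWithStats((near&(A[:,:,2]>lo)&(A[:,:,2]<hi)).astype(np.uint8))
    for i in range(1,n):
        if s[i,4]>200: print(nm,c[i].round(),describe(A[l==i]))
im,d=snap("top","t5")
for q in masks_of("top","brush_a_center")+masks_of("top","brush_tray"):
    print(q["score"],describe(pts("top",d,q["pixels"])))
E
```

```text
t: 32.17
ee_pos: [539.9, -265.6, 194.5]
orientation: [-2.223, -2.218, 0.0]
ft_force: [-0.4, 0.2, -0.2]
width: 61.4
t: 32.67
ee_pos: [579.5, -353.2, 194.0]
orientation: [-2.222, -2.218, 0.001]
ft_force: [0.6, 0.3, 0.1]
width: 61.6
t=32.7 pos [ 579.5 -353.2  194. ] th 89.9 tilt 0.1 F [0.6 0.3 0.1] w 61.6 | az -0.1 then tx 0.32 ty -4.95 tz -0.60; /5.5 rows 0.9
roller [236.  83.] rectc=(475,-374) size=87x20 ang=-4.1 med=(471,-374) z5-95=25..29 n=1372
roller [232. 147.] rectc=(543,-379) size=60x29 ang=85.9 med=(543,-379) z5-95=26..34 n=1110
insert [237.  86.] rectc=(494,-374) size=177x108 ang=-4.2 med=(458,-375) z5-95=16..19 n=7992
0.71 rectc=(670,23) size=141x24 ang=1.2 med=(685,24) z5-95=9..20 n=281
0.84 rectc=(669,-6) size=177x125 ang=0.6 med=(664,-6) z5-95=-1..11 n=1797
```

View pics/w11.png

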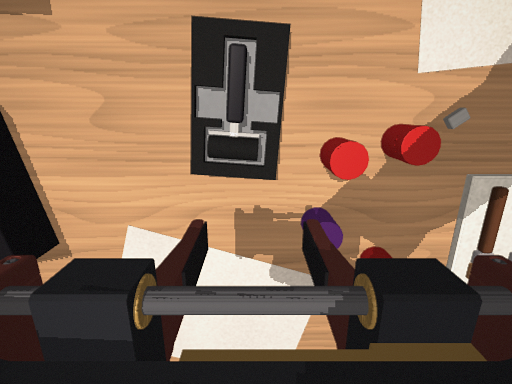

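The roller sits fully in the T cutout: handle (236,83), head (232,147), about 1–2 mm off centre and aligned within 0.1°. Everything is released, so I'm handing in.

```bash
python3 -c "
from h import *; print(get_obs()['t'],ctrl.close_job())"
```

```text
the job is handed in; nothing more can be done
32.875 None
```

I packed up both pots, both brushes and the roller, let go of everything, and handed the job in at about 33 s of the 125 s allowed. The hand-in reports no verdict, so the results below are my own camera checks:

- **Pots:** one stands upright in each bay. The first is about 38 mm from the tray middle and the second about 36 mm, where 36.5 mm is ideal. Their lids are at about 57 mm, against 58 mm expected.
- **Brushes:** both lie flat and lengthwise in the white tray, about 29 mm and 24 mm either side of the middle and about 1° off. I measured the second from a low-scoring detection the network had labelled as the pot tray, but the pictures also show it lying straight in the tray.
- **Roller:** it is fully down in the cutout, about 1–2 mm off centre. It is aligned to within about 0.1°, and its top is at 34 mm, as it should be.

**Disagreements and failures:**
- One earlier top-camera reading put the roller about 6 mm off and 6° skewed. The later close-up from the wrist camera did not bear that out.
- The wrist network missed the second brush once, so I found it from the depth image instead.
- My first move was refused because its rows lacked some keys, and the arm did not move.

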